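Hold the hidden bolt head behind the anchor bracket

TASK

Lift the white guard panel out of its slot behind the steel bracket and stand it on its lower edge in front of the grey heater block, leaning back at a clear slant (roughly 10 to 35 degrees) against the block's robot-facing front, and let go of it. Then reach down into the narrow gap behind the bracket, grip the orange hex bolt head squarely and firmly between the fingers, and hold it so that the nut driver can no longer turn it. Finish while still holding the bolt head, with the panel still leaning, and leave everything else on the bench where it is.

Things in the scene. Friction and masses are not known exactly. Their poses are not given: they have to be found in the camera images.
- bracket: Steel anchor bracket fixed to the bench; origin on the bench under its middle. x: from its front to the gap behind, y along its width, z up. Front plate 150 mm wide, 125 mm tall, 6 mm thick (x = -34 to -28 mm). Behind it a gap 44 mm wide (x = -28 to 16 mm), open at top and ends, floor 8 mm high; then a rear wall 5 mm thick, 105 mm tall.
- slot (a point): Middle of the guard panel's slot at the back of the gap, on the gap's floor (bracket x = 11 mm, z = 8 mm). The slot is 10 mm wide, between the rear wall and two ribs (bracket x = 2 to 6 mm, y = +-58 mm, tops 50 mm above the bench).
- driver (a point): Middle of the blue motorised nut driver fixed in front of the plate (bracket x = -128 mm, z = 95 mm), 42 mm across; driver and socket reach from bracket x = -39 to -170 mm, top 117 mm above the bench.
- bolt_head (a point): Orange hex bolt head, hidden in the gap: 24 mm across flats, 14 mm long along the bolt axis. Origin: its centre, at bracket x = -5 mm, y = 0, z = 95 mm, so 30 mm below the front plate's top. Free all round; a 22 mm round brass spacer joins it to the plate. x is the bolt axis (bracket x); y and z turn with it.
- bolt (a joint): Turn of the bolt about its axis (rad, grows with time). The nut driver drags it round at about 0.3 rad/s with about 0.06 N m; flats face the bracket's +-y at multiples of pi/3. A firm grip across the flats squares it up and stops it.
- panel: White plastic guard panel with two blue stripes, 8 mm thick (x), 120 mm wide (y), 175 mm tall (z), 0.14 to 0.28 kg. It stands upright and loose in the slot behind the bracket; x and y parallel to the bracket's. Origin: centre of its lower edge; the top edge is 183 mm above the bench at the start, 58 mm above the front plate.
- panel_center (a point): Centre of the guard panel, half-way up; axes as the panel's.
- panel_foot (a point): Middle of the panel's lower edge, 87.5 mm below its centre.
- heater: Grey tube heater block fixed to the bench, the rest for the panel: 100 mm deep (x), 150 mm wide (y), 100 mm tall, flat plain front face at x = -50 mm looking to the robot. Origin: centre of its underside, on the bench.
- yellow_bottle: Bystander: small white reagent bottle with a yellow cap, 30 mm across, 65 mm tall. Origin: middle of its underside.
- green_bottle: Bystander: small white reagent bottle with a green cap, 32 mm across, 70 mm tall. Origin: middle of its underside.
- jar: Bystander: white jar, 60 mm across, 70 mm tall. Origin: middle of its underside.
- meter: Bystander: blue hand-held meter lying flat, 100 x 55 x 20 mm. Origin: middle of its underside.
- tube_rack: Bystander: orange rack with capped tubes, 60 x 160 mm, 78 mm tall. Origin: middle of its underside.
- carton: Bystander: cardboard carton, 90 x 170 x 60 mm. Origin: middle of its underside.
- wrench: Bystander: steel wrench lying on the bench. Origin: its underside.
There are look-alikes about, which are no part of the job. Of the things shaped like the panel, the white one is meant.

How it is judged (in metres and radians):
On the way:
1. the panel leans against the front of the heater block, let go and at rest (angle between panel_center's own z axis and vertical between 0.1 and 0.65 rad and contact force between panel and heater above 0.05 N and height (world z) of panel_foot below 0.012 m and x of panel_center in the frame of heater below -0.04 m and y of panel_center in the frame of heater between -0.07 and 0.07 m and linear speed of panel below 0.02 m/s and contact force between panel and the arm below 0.05 N and contact force between panel and the fingers below 0.05 N and contact force between panel and bracket below 0.05 N), for 0.2 s.
At the end, for the whole second after the job is handed in: Panel at rest on its lower edge (foot under 12 mm), tilted 0.1-0.65 rad, against the heater front (centre over 40 mm before and within 70 mm beside its middle), clear of robot and bracket; fingers press the bolt head over 12 N, grasp point within 16 mm of it, turning under 0.05 rad/s (all of step 1 and contact force between the fingers and bolt above 12 N and distance between the grasp point and bolt_head below 0.016 m and velocity of joint bolt between -0.05 and 0.05 rad/s); the arm keeps its last pose, push and grip.
It fails at once if a bystander is moved by more than 30 mm (distance of any of yellow_bottle, green_bottle, jar, meter, tube_rack, carton, wrench from where it was at the start of the episode above 0.03 m).
It also fails if it takes over 48 s, if anything falls off the work surface, if the arm or the gripper's body presses on something with over 40 N, if the wrist force passes 120 N, or if a joint passes its speed limit or range.

ROBOT

A 6-joint arm with a two-finger parallel gripper is mounted at the origin on the work surface. World frame = base frame: x ahead of the robot, y to its left, z up, the work surface at z = 0. Lengths are in mm, angles in rad, forces in N, time in s.
With the tool pointing down it reaches from about 325 to 850 mm from the base axis. Payload 4.4 kg.
Tool frame: the origin (TCP) lies between the finger pads; the fingertips stand 8 mm ahead of it and the grasp point (between the pads) lies 11 mm behind it; z points along the fingers, y is the line along which they close (so a half turn about z gives the same grasp; the last joint's range is limited). The gripper opens to 94 mm and grips with 3 to 60 N. Pads are 16 mm wide; open, the fingers measure 119 mm over their backs; the gripper's body (75 mm by 177 mm) begins 78 mm behind the grasp point.
Start: joints at [-1.359, 0.207, 1.542, -0, 1.393, -0.15], TCP at [203.514, -537.782, 213.447] pointing down, gripper open.
Joint ranges: [-2.73, 2.73], [-0.86, 2.22], [0.23, 2.46], [-1.11, 4.25], [0.08, 2.63], [-2.82, 2.82]. Speed limits (rad/s): [2.79, 2.79, 3.14, 3.14, 3.14, 3.14].

INTERFACE

Orientations are given as a unit quaternion [x, y, z, w].
In Python, from rig import env, sensors, vision gives the robot as it stands. The module is installed in compiled form; this text tells all that it offers. Calls block until the motion is done:
- env.move_ptp(position, orientation): joint-space move of the TCP to a pose.
- env.servo_line(position, rot=None, speed=150): straight line of the TCP; rot=None keeps the orientation; speed is the mean speed in mm/s.
- env.move_j(angles): joint-space move.
- env.move_gripper(opening, f_grip=None): finger opening in mm; f_grip is the grip in N (None keeps the last); returns when the fingers have stopped.
- env.hold(seconds).
- env.inverse_kinematics(position, orientation): joint angles nearest the present ones, or None.
- sensors.sense(): the state.
- vision.read_camera(name): name is "side" or "top" or "wrist"; returns the picture (400x640x3 uint8, red, green, blue); there is no depth.
- vision.camera_info(name): a dict with "fx", "fy", "cx", "cy" (pixels), "T" (4x4, takes a point from camera to world coordinates). Camera axes: x right, y down, z forward; pixel columns grow to the right and rows downward; lengths in mm; the calibration is good to about 2 mm. A picture is of the moment at which its call begins: read the wrist's pose just before it. camera_info takes no time and is no camera call; for the wrist camera it gives the pose at the moment of the call.
A pose or a line that the arm cannot do raises env.Unreachable and nothing moves.
- env.sign_off(): hands the job in; it is judged then, once.
The state is a dict: "t": time; "q": joint angles; "qvel": joint speeds; "joint_torque": joint torques, N m; "position": TCP position; "tcp_rot": TCP orientation; "wrist_force": force on the tool from outside, world axes, zero at the start; "moment": the same for the moment, N m; "finger_gap": finger opening in mm; "grasp_force": force on a finger pad.
Only numpy, scipy, OpenCV 4.12 (cv2) and the standard library are available. Lean on these libraries where they do the work, as an engineer would, in place of code of your own. Each camera call takes 0.05 s, during which the arm holds its last target. There are 200 camera calls.

## Working session

There is one attempt and no reset: what is moved stays moved. The work goes in short steps, each a Python script; the robot and the scene stay as the last script left them, time stands still between calls to the robot, and variables do not carry over. Pictures are saved under pics/ and viewed, at most 10 in all, crops included, and the job is handed in when it is done.

```bash
mkdir -p pics; python3 - <<'E'
from rig import env,sensors,vision
import cv2,numpy as np
for n in ["side","top"]:
    im=vision.read_camera(n); cv2.imwrite(f"pics/{n}0.png",im[:,:,::-1])
    i=vision.camera_info(n); print(n,{k:(np.round(v,3).tolist()) for k,v in i.items()})
s=sensors.sense(); print(s["t"],s["tcp_rot"],s["position"],s["finger_gap"])
print(np.round(vision.camera_info("wrist")["T"],3))
E
```

```text
side {'fx': 363.16, 'fy': 363.16, 'cx': 319.759, 'cy': 198.396, 'T': [[-0.96, -0.186, 0.208, 345.476], [-0.278, 0.584, -0.762, 797.004], [0.02, -0.79, -0.613, 730.107], [0.0, 0.0, 0.0, 1.0]]}
top {'fx': 439.372, 'fy': 439.372, 'cx': 319.935, 'cy': 194.924, 'T': [[-0.001, -0.994, 0.112, 430.271], [-1.0, -0.001, -0.014, -0.647], [0.014, -0.112, -0.994, 1359.234], [0.0, 0.0, 0.0, 1.0]]}
0.1 [ 9.83681441e-01  1.79916210e-01 -3.14758724e-05 -9.89015332e-04] [ 203.37988083 -537.10264398  212.4379077 ] 94.20053356211122
[[ 3.53000e-01 -8.98000e-01 -2.62000e-01  2.79569e+02]
 [-9.36000e-01 -3.39000e-01 -9.70000e-02 -5.08482e+02]
 [-2.00000e-03  2.79000e-01 -9.60000e-01  3.83380e+02]
 [ 0.00000e+00  0.00000e+00  0.00000e+00  1.00000e+00]]
```

View pics/top0.png

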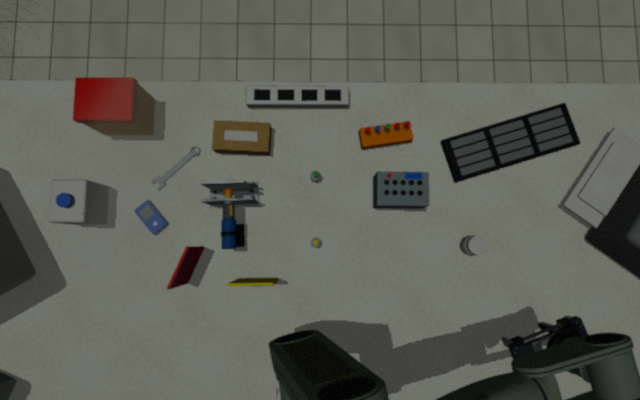

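View pics/side0.png

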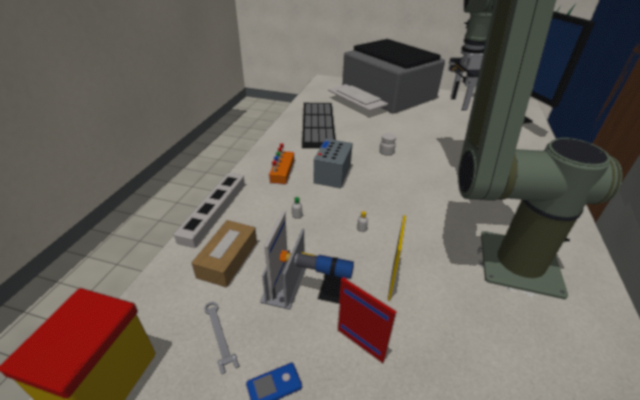

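The top view shows the bracket and driver at about (232,195), the heater block at (401,190), a red look-alike panel at (186,267) and a yellow one at (255,282). The white panel should be the plate standing in the bracket at about (232,185), and at (277,245) in the side view. I'll check that choice in one enlarged crop.

```bash
python3 - <<'E'
import cv2,numpy as np
t=cv2.imread("pics/top0.png");s=cv2.imread("pics/side0.png")
f=lambda im,x,y,w,h,k:cv2.convertScaleAbs(cv2.resize(im[y:y+h,x:x+w],None,fx=k,fy=k,interpolation=cv2.INTER_CUBIC),alpha=1.6)
a=f(t,190,170,80,60,5); b=f(s,250,200,80,110,5)[:, :400]; c=f(t,365,165,80,50,5)
o=np.zeros((550,800,3),np.uint8); o[:300,:400]=a; o[300:550,:400]=c; o[:550,400:]=b
cv2.imwrite("pics/crop1.png",o)
E
```

```text
(no output)
```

View pics/crop1.png

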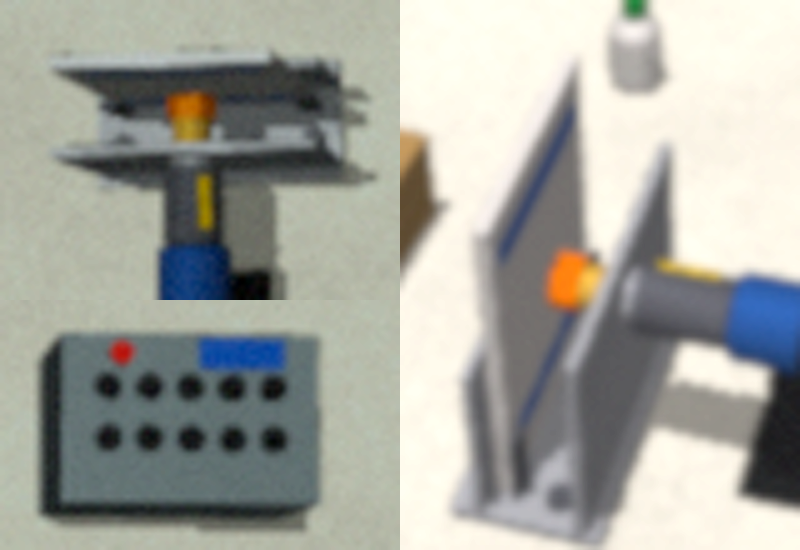

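The crop confirms it: a white plate with two blue stripes stands behind the orange bolt head, so it is the panel. Its top edge runs from (200,182) to (244,180) in the top view, and from (266,247) to (285,212) in the side view. Next I triangulate.

```bash
cat > h.py <<'E'
import numpy as np,cv2
from rig import env,sensors,vision
from scipy.spatial.transform import Rotation as R
def ray(i,p):
    d=i["T"][:3,:3]@[(p[0]-i["cx"])/i["fx"],(p[1]-i["cy"])/i["fy"],1]; return i["T"][:3,3],d/np.linalg.norm(d)
def onz(i,p,z):
    o,d=ray(i,p); return o+d*(z-o[2])/d[2]
def tri(*vs):
    A=np.zeros((3,3));b=np.zeros(3)
    L=[ray(i,p) for i,p in vs]
    for o,d in L: M=np.eye(3)-np.outer(d,d);A+=M;b+=M@o
    x=np.linalg.solve(A,b); return x,max(np.linalg.norm(np.cross(x-o,d)) for o,d in L)
def proj(i,P):
    c=np.linalg.inv(i["T"])@[*P,1]; return np.array([i["fx"]*c[0]/c[2]+i["cx"],i["fy"]*c[1]/c[2]+i["cy"]])
def down(yaw,tilt=0):
    "tool down; yaw = world angle of tool y (closing) ; tilt about closing line"
    y=np.array([np.cos(yaw),np.sin(yaw),0]);z=np.array([0,0,-1.]);x=np.cross(y,z)
    r=R.from_matrix(np.c_[x,y,z]); return (R.from_rotvec(tilt*y)*r)
def snap(name,f,k=1):
    i=vision.camera_info(name);im=vision.read_camera(name);cv2.imwrite("pics/"+f,im[:,:,::-1]);return i,im
E
python3 - <<'E'
from h import *
np.set_printoptions(precision=1,suppress=True)
T=vision.camera_info("top");S=vision.camera_info("side")
for n,a,b,z in [("panel near",(200,182.6),(266,247),183),("panel far",(244.4,180.4),(285,212),183),("plate near",(200.4,201.5),(284,273),125),("plate far",(254.4,199.5),(303.6,229.6),125)]:
    print(n,*tri((T,a),(S,b)),onz(T,a,z),onz(S,b,z))
ims={"top":cv2.imread("pics/top0.png"),"side":cv2.imread("pics/side0.png")}
def cen(n,box,lo,hi):
    x,y,w,h=box;c=cv2.cvtColor(ims[n][y:y+h,x:x+w],cv2.COLOR_BGR2HSV);m=cv2.inRange(c,lo,hi);q=cv2.moments(m,True);return (q["m10"]/q["m00"]+x,q["m01"]/q["m00"]+y) if q["m00"] else None
for nm,lo,hi,bt,bs in [("blue disp",(105,150,60),(125,255,255),(365,165,80,50),(310,135,50,55)),("bolt",(5,180,120),(18,255,255),(215,180,30,25),(270,240,30,25))]:
    a=cen("top",bt,lo,hi);b=cen("side",bs,lo,hi);print(nm,a,b,a and b and tri((T,a),(S,b)))
print("heater",[onz(T,p,100) for p in [(377.4,172.4),(428.4,172.4),(428.4,206),(377.4,205.6)]])
for n in ("yellow_b",(316.5,242.5)),("green_b",(316,175)),("jar",(468,244)):print(n[0],onz(T,n[1],65))
E
```

```text
panel near [595.1 306.  178.7] 1.0057334025159703 [595.5 305.2 183. ] [592.1 309.7 183. ]
panel far [599.4 186.  178.3] 2.9209027744880944 [601.6 186.1 183. ] [594.3 191.2 183. ]
plate near [550.8 317.9 124.5] 0.7482361674481564 [550.  317.6 125. ] [551.4 318.4 125. ]
plate far [556.7 167.3 116.5] 0.12611993883514144 [555.7 166.2 125. ] [553.9 176.  125. ]
blue disp (412.9191919191919, 175.47474747474746) (324.7692307692308, 144.1153846153846) (array([ 628.8, -289.2,  100.5]), np.float64(0.11085199577736794))
bolt None (282.96610169491527, 255.4237288135593) None
heater [array([ 637.7, -186. ,  100. ]), array([ 637.9, -334.8,  100. ]), array([ 539.8, -332. ,  100. ]), array([ 540.8, -184.5,  100. ])]
yellow_b [435.4  -9.2  65. ]
green_b [635.3  -7.7  65. ]
jar [ 430.7 -454.9   65. ]
```

Everything agrees with the stated sizes. The panel edge is 119 mm long at about z 180, the plate is 151 mm wide, the heater front is at x≈540, and the bracket yaw is about 0.045. Next I move to hover poses and take close wrist views of the heater and bracket.

```bash
python3 - <<'E'
from h import *
np.set_printoptions(precision=2,suppress=True)
import pickle
D={}
env.move_ptp([530,-255,330],down(0).as_quat()); D["heat"],_=snap("wrist","wh.png")
env.move_ptp([585,245,300],down(0.045).as_quat()); D["b1"],_=snap("wrist","wb1.png")
env.servo_line([585,180,300]);D["b2"],_=snap("wrist","wb2.png")
pickle.dump(D,open("D.pkl","wb"))
s=sensors.sense();print(s["t"],s["q"])
# projected predictions
for k in D:
  for n,P in dict(pnear=(595.5,305,183),pfar=(601.6,186,183),pln=(550,317.6,125),plf=(555.7,166.2,125),hl=(540.8,-184.5,100),hr=(539.8,-332,100)).items():print(k,n,proj(D[k],P))
# tilted placement IK check
for t in (-.3,.3):
  r=down(0,t);print(t,r.as_matrix()[:,2])
for th in (.3,):
  y=[np.cos(th),0,-np.sin(th)];z=[-np.sin(th),0,-np.cos(th)];x=np.cross(y,z);q=R.from_matrix(np.c_[x,y,z]).as_quat()
  for P in ([545,-259,160],[545,-259,290]):print(env.inverse_kinematics(P,q))
for yw in (1.615,-1.527):print(env.inverse_kinematics([580,244,84],down(yw).as_quat()))
a=cv2.imread("pics/wh.png");b=cv2.imread("pics/wb1.png");
E
```

```text
4.3083 [0.16 0.23 1.33 0.   1.58 0.11]
heat pnear [ 439.21 -800.37]
heat pfar [ 429.66 -463.5 ]
heat pln [ 348.15 -605.5 ]
heat plf [ 350.94 -307.12]
heat hl [330.31 116.27]
heat hr [328.97 226.62]
b1 pnear [334.96 131.61]
b1 pfar [334.51 250.96]
b1 pln [291.06 113.85]
b1 plf [293.83 243.15]
b1 hl [281.95 436.62]
b1 hr [280.77 499.61]
b2 pnear [339.57  55.32]
b2 pfar [338.52 190.33]
b2 pln [292.47  49.06]
b2 plf [295.13 192.44]
b2 hl [282.34 406.21]
b2 hr [281.03 473.93]
-0.3 [ 0.   -0.3  -0.96]
0.3 [ 0.    0.3  -0.96]
[-0.51  0.51  1.28 -0.14  1.61 -0.49]
[-0.51  0.43  1.13 -0.15  1.84 -0.53]
[ 0.26  0.45  1.51 -0.    1.18 -1.35]
[ 0.26  0.45  1.51 -0.    1.18  1.79]
```

View pics/wb1.png

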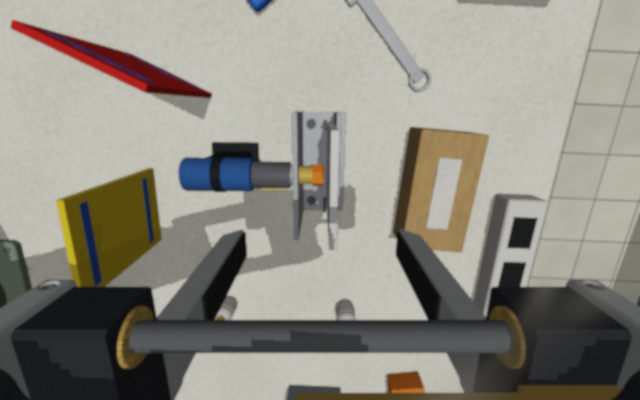

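View pics/wb2.png

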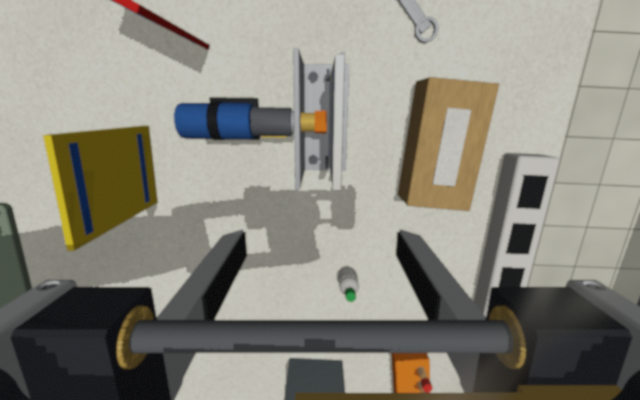

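View pics/wh.png

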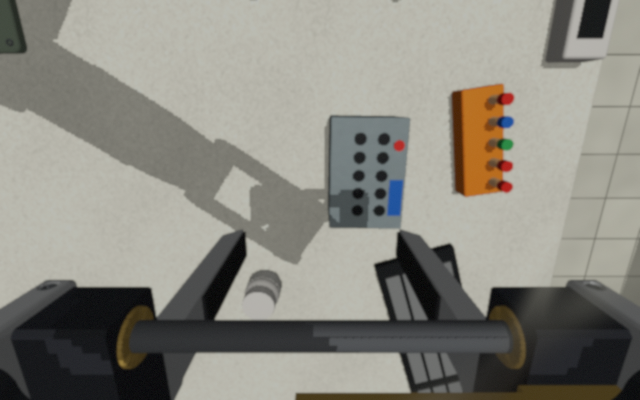

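Wrist views agree with the first estimates. In wb1 the panel edge runs (334,129)–(335,249) and the bolt head is at (319,175); in wb2 they are at (339.5,54)–(339,189) and (321,121). In wh the heater front edge runs (331,116)–(328,227), and the prediction was (330,116)–(329,227). I triangulate these, then grasp and lift.

```bash
python3 - <<'E'
from h import *
import pickle
np.set_printoptions(precision=2,suppress=True)
D=pickle.load(open("D.pkl","rb"))
a,e=tri((D["b1"],(334,129)),(D["b2"],(339.5,54)));b,f=tri((D["b1"],(335,249)),(D["b2"],(339,189)));c,g=tri((D["b1"],(319,175)),(D["b2"],(321,121)))
print(a,e,b,f,c,g)
zs=[onz(D["b1"],(334,129),183),onz(D["b1"],(335,249),183),onz(D["b2"],(339.5,54),183),onz(D["b2"],(339,189),183)];print(zs)
P=np.mean(zs,0);print("panel mid",P,"bolt",onz(D["b1"],(319,175),103))
P=(P+[598.5,246,183])/2; print(P)
q=down(0.045)
env.move_gripper(40,40)
env.move_ptp([P[0],P[1],230],q.as_quat())
env.servo_line([P[0],P[1],154],speed=100)
s=sensors.sense();print(s["wrist_force"])
env.move_gripper(0,35)
s=sensors.sense();print(s["finger_gap"],s["grasp_force"],s["wrist_force"],s["position"],s["t"])
E
```

```text
[595.2  306.92 177.31] 0.45167609413014864 [602.26 186.34 179.1 ] 0.004109746903829715 [582.53 246.71 101.21] 0.3398110845742045
[array([594.5 , 307.29, 183.  ]), array([601.98, 188.2 , 183.  ]), array([595.38, 306.03, 183.  ]), array([601.98, 187.34, 183.  ])]
panel mid [598.46 247.21 183.  ] bolt [582.87 247.09 103.  ]
[598.48 246.61 183.  ]
[-0.14 -0.18 -0.21]
7.528368461952675 34.992395639419556 [-1.55  0.27  1.66] [598.31 246.64 154.22] 7.2417
```

Grip is good (gap 7.5 mm). Now I lift, carry and tilt to a pose just in front of the heater.

```bash
cat >> h.py <<'E'
TH=0.3
def tilted(th=TH,yaw=-0.007):
    y=[np.cos(th),0,-np.sin(th)];z=[-np.sin(th),0,-np.cos(th)];x=np.cross(y,z)
    return R.from_euler("z",yaw)*R.from_matrix(np.c_[x,y,z])
def tcp_place(dx,dz,th=TH,L=146,hx=540.3,y=-258.5):
    u=np.array([np.sin(th),0,np.cos(th)]);n=np.array([np.cos(th),0,-np.sin(th)])
    return np.array([hx-100*np.tan(th),y,0])-4*n+L*u+[dx,0,dz]
E
python3 - <<'E'
from h import *
np.set_printoptions(precision=2,suppress=True)
s=sensors.sense();p=np.array(s["position"])
env.servo_line(p+[0,0,150],speed=120)
s=sensors.sense();print(s["wrist_force"],s["finger_gap"],s["grasp_force"])
env.servo_line([520,-258.5,310],rot=R.from_euler("z",0).__mul__(down(-0.007)).as_quat(),speed=220)
env.servo_line(tcp_place(-30,120),rot=tilted().as_quat(),speed=120)
env.servo_line(tcp_place(-30,25),speed=120)
s=sensors.sense();print(s["wrist_force"],s["finger_gap"],s["position"],tcp_place(-30,25),s["t"])
i,a=snap("side","s1.png");j,b=snap("top","t1.png")
f=lambda im,x,y,w,h,k:cv2.resize(im[y:y+h,x:x+w,::-1],(w*k,h*k),interpolation=cv2.INTER_CUBIC)
o=np.zeros((560,800,3),np.uint8);o[:,:400]=f(a,290,60,100,140,4);o[:480,400:]=f(b,350,150,100,120,4);cv2.imwrite("pics/c2.png",o)
E
```

```text
[ 0.96 -0.08 -2.17] 7.3931208350327955 34.99676048755646
[-0.57  0.2  -1.96] 7.647560855978657 [ 519.3  -258.96  166.78] [ 518.69 -258.5   165.66] 12.6167
```

View pics/c2.png

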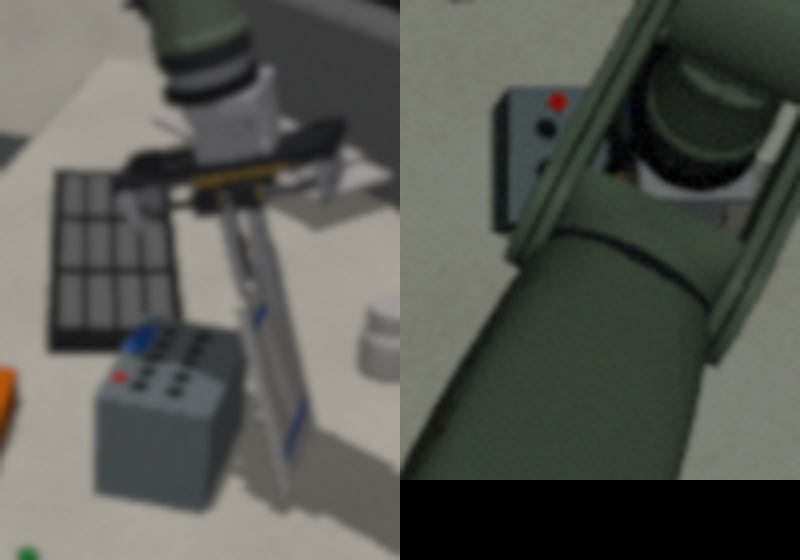

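The crop shows the panel held by its top edge, tilted towards the heater, with its foot just in front of and above the bench. I now shift it in, lower it until it touches, and release.

```bash
python3 - <<'E'
from h import *
np.set_printoptions(precision=2,suppress=True)
env.servo_line(tcp_place(-30,6),speed=80)
env.servo_line(tcp_place(-3,6),speed=60)
f0=np.array(sensors.sense()["wrist_force"]);print(f0)
for dz in np.arange(5,-6,-1):
    env.servo_line(tcp_place(-3,dz),speed=30)
    f=np.array(sensors.sense()["wrist_force"])
    if np.linalg.norm(f-f0)>2.5: break
print(dz,f)
env.move_gripper(30); env.hold(0.2)
s=sensors.sense();print(s["wrist_force"],s["finger_gap"],s["t"])
z=R.from_quat(s["tcp_rot"]).as_matrix()[:,2];p=np.array(s["position"])
env.servo_line(p-z*70,speed=90)
print(sensors.sense()["wrist_force"])
env.move_ptp([535,-160,330],down(0).as_quat())
i,a=snap("side","s2.png");j,b=snap("wrist","w2.png")
f=lambda im,x,y,w,h,k:cv2.resize(im[y:y+h,x:x+w,::-1],(w*k,h*k),interpolation=cv2.INTER_CUBIC)
o=np.zeros((560,800,3),np.uint8);o[:,:400]=f(a,290,90,100,140,4);o[:400,400:]=f(b,220,80,200,200,2);cv2.imwrite("pics/c3.png",o);print(sensors.sense()["t"])
E
```

```text
[-0.36 -1.12 -3.01]
-1 [0.03 0.77 4.78]
[-0.42 -1.12  0.25] 29.911203912321195 16.2083
[-1.    0.26 -0.56]
17.925
```

View pics/c3.png

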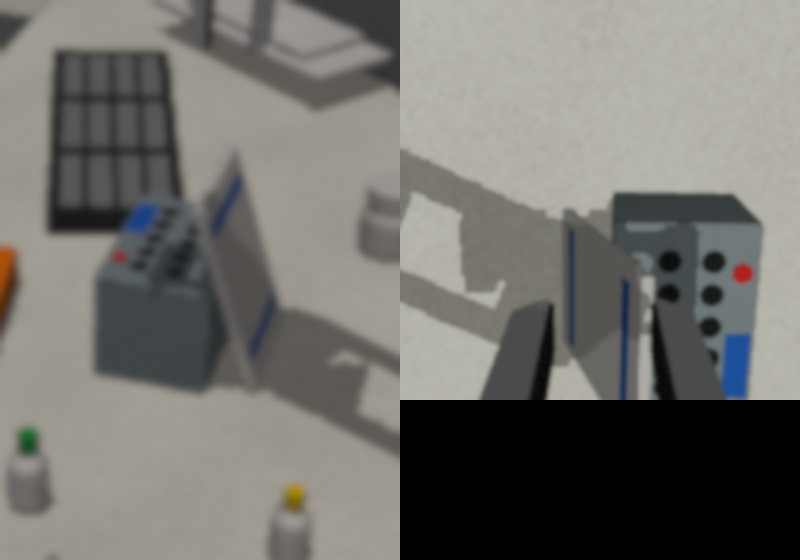

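The panel now leans on the heater front at a clear slant, free of the gripper. Next is the bolt: hover, correct laterally from the orange blob, and descend into the gap.

```bash
python3 - <<'E'
from h import *
np.set_printoptions(precision=2,suppress=True)
env.move_gripper(50,10)
Y=1.622; q=down(Y).as_quat()
env.move_ptp([582.5,246.7,220],q)
i,im=snap("wrist","w3.png")
m=cv2.inRange(cv2.cvtColor(im,cv2.COLOR_RGB2HSV),(4,190,90),(16,255,255))
n,l,st,c=cv2.connectedComponentsWithStats(m)
pr=proj(i,[582.5,246.7,100]);print("pred",pr)
for k in range(1,n):
    if st[k,4]>40: print(st[k],c[k],onz(i,c[k],103))
s=sensors.sense();print(s["t"],s["position"])
cv2.imwrite("pics/c4.png",cv2.resize(im[int(max(0,pr[1]-75)):int(pr[1]+75),int(pr[0]-100):int(pr[0]+100),::-1],None,fx=4,fy=4,interpolation=cv2.INTER_CUBIC))
E
```

```text
pred [322.06 194.43]
[310 187  23  15 293] [320.59 194.06] [581.37 245.22 103.  ]
[   0  264   39   38 1064] [ 15.61 280.51] [691.22 -70.49 103.  ]
20.0667 [583.22 245.54 220.6 ]
```

View pics/c4.png

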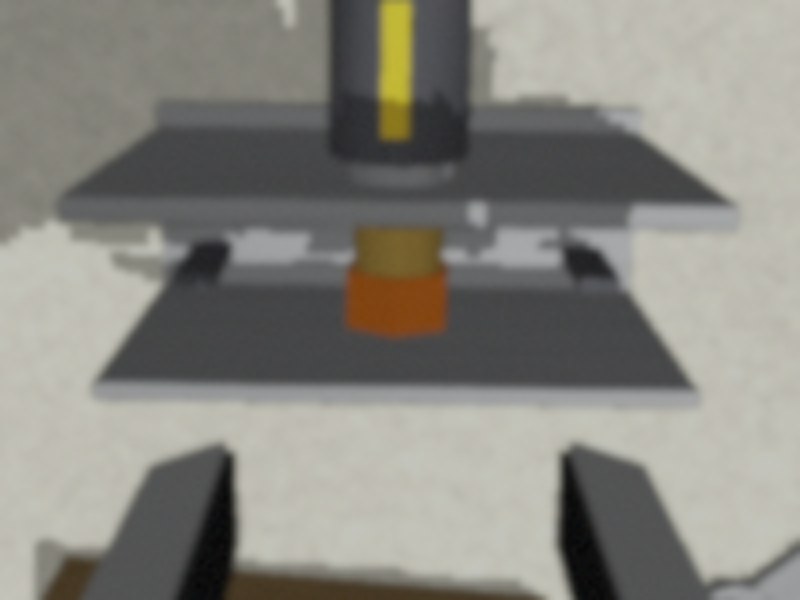

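The crop shows the orange head at (397,300), centred between the fingers (midpoint 397) and clear of the rear wall. Descending.

```bash
python3 - <<'E'
from h import *
np.set_printoptions(precision=2,suppress=True)
def rep(t):
    s=sensors.sense();print(t,s["t"],s["wrist_force"],s["moment"],s["position"],s["finger_gap"],s["grasp_force"]);return s
x,y=582.3,246.2
env.servo_line([x,y,150],speed=120);rep("150")
for z in (125,105,84):
    env.servo_line([x,y,z],speed=70);s=rep(z)
    if np.linalg.norm(s["wrist_force"])>10: print("contact");break
else:
    env.move_gripper(0,20);rep("g20")
    env.hold(.3);rep("g20")
E
```

```text
150 20.8 [-0.23 -0.12 -0.13] [ 0.04 -0.12 -0.02] [582.93 246.17 150.67] 49.5779084755949 0.0
125 21.3083 [ 0.13  0.55 -0.39] [ 0.08 -0.15  0.03] [581.83 246.12 124.22] 50.381513675491505 0.0
105 21.7417 [-0.41  0.59 -0.34] [ 0.02 -0.12 -0.01] [581.67 246.04 104.02] 49.87655614407689 0.0
84 22.1917 [-0.68  1.28  0.54] [ 0.06 -0.14 -0.06] [581.72 246.03  83.12] 50.016228421611586 0.0
g20 22.7083 [-0.29 -2.1   1.64] [-0.25 -0.1  -0.05] [582.66 245.74  84.37] 25.535071437697464 19.99992066062987
g20 23.0083 [ 0.61 -3.25  2.05] [-0.5  -0.13 -0.  ] [582.63 245.76  84.32] 25.643502137481047 20.000024819746614
```

The gap is 25.6 mm, so the head is not yet square. I tighten and watch.

```bash
python3 - <<'E'
from h import *
np.set_printoptions(precision=2,suppress=True)
def rep(t):
    s=sensors.sense();print(t,round(s["t"],2),s["wrist_force"],s["moment"],s["position"],s["finger_gap"],s["grasp_force"]);return s
env.move_gripper(0,50)
for k in range(5): rep("g50");env.hold(.3)
E
```

```text
g50 23.23 [-0.03 -4.44  4.69] [-0.66 -0.15  0.01] [582.64 245.77  84.35] 24.605365057745324 50.00046841800213
g50 23.52 [ 1.14 -5.37  4.87] [-0.83 -0.21 -0.01] [582.64 245.79  84.35] 24.81234109368203 50.00054977834225
g50 23.82 [ 0.49 -4.75  4.21] [-0.87 -0.17 -0.04] [582.6  245.79  84.32] 24.867416385151678 50.00054229050875
g50 24.12 [-0.12 -4.66  4.2 ] [-0.84 -0.2  -0.03] [582.62 245.78  84.34] 24.784352896564037 50.00062745064497
g50 24.43 [-0.15 -5.02  3.81] [-0.8  -0.16  0.03] [582.63 245.8   84.32] 24.79142866465521 50.00061381608248
```

It is held and stationary, but about 3° off square. There is time to spare, so I regrip at a better phase.

```bash
python3 - <<'E'
from h import *
np.set_printoptions(precision=2,suppress=True)
def gap(n=6):
    g=[]
    for k in range(n): env.hold(.06);g.append(sensors.sense()["finger_gap"])
    return np.mean(g)
env.move_gripper(0,60);print("60N",gap())
for w in (0.0,0.3,0.5):
    if gap(3)<24.35: break
    env.move_gripper(31,60);env.hold(w) if w else None
    env.move_gripper(0,60);s=sensors.sense();print(w,gap(),s["t"],s["wrist_force"],s["moment"],s["grasp_force"])
E
```

```text
60N 24.60775255456581
0.0 23.836456806242506 26.1167 [ 0.39 -2.7  -2.26] [-0.36 -0.13  0.01] 59.99799312092364
```

The head is now square at 23.8 mm under 60 N. One last look before handing in.

```bash
python3 - <<'E'
from h import *
np.set_printoptions(precision=2,suppress=True)
for k in range(4):
    env.hold(.25);s=sensors.sense();print(s["finger_gap"],s["wrist_force"],s["moment"],s["position"],s["grasp_force"],s["t"])
i,a=snap("side","s3.png");cv2.imwrite("pics/c5.png",cv2.resize(a[80:330,200:450,::-1],(600,600),interpolation=cv2.INTER_CUBIC))
E
```

```text
23.94742980218594 [-0.4  -3.69 -5.3 ] [-0.73 -0.05 -0.04] [581.82 245.74  83.43] 59.99633406288922 26.8917
23.887754619359335 [-1.09 -4.88 -6.76] [-0.78 -0.06 -0.  ] [581.86 245.78  83.47] 59.99602901749313 27.1417
23.726833819015752 [-0.46 -4.7  -5.96] [-0.77 -0.02  0.01] [581.84 245.75  83.47] 59.99600968323648 27.3917
23.5526572190884 [-1.11 -5.62 -6.81] [-0.78 -0.08 -0.01] [581.83 245.76  83.45] 59.9960108846426 27.6417
```

View pics/c5.png

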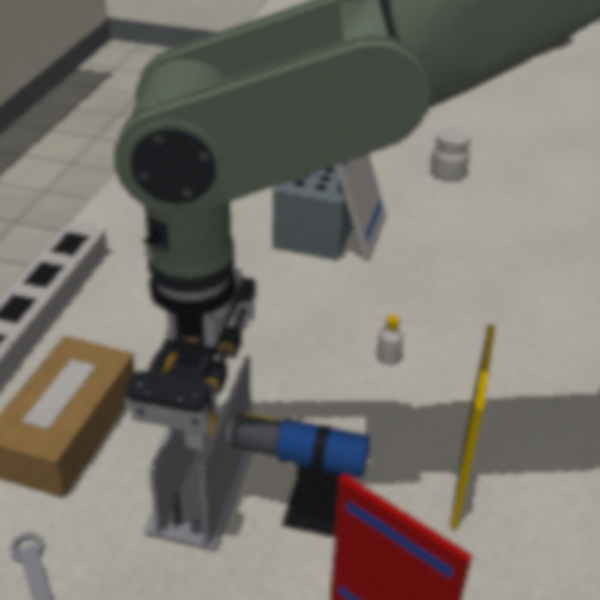

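The panel still leans on the heater at (365,210) in the crop, the fingers are in the gap on the bolt at (205,420), and the bystanders in view are where they were.

```bash
python3 -c "
from rig import env
print(env.sign_off())"
```

```text
the job is handed in; nothing more can be done
None
```

I handed the job in at about 28 s: the white panel leans at about 17° on the heater front, and the fingers hold the bolt head square at 60 N with no turning seen in the readings; the rig did not report a verdict.

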